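# Teach a seam scanner its path along a dog-leg weld

### The arm

A 7-joint arm with a two-finger parallel gripper is mounted at the origin on the work surface. World frame = base frame: x ahead of the robot, y to its left, z up, the work surface at z = 0. Lengths are in m, angles in rad, forces in N, time in s.
With the tool pointing down it reaches from about 0.4 to 0.875 m from the base axis. Payload 19.3 kg.
Tool frame: the origin (TCP) lies between the finger pads, 19 mm behind the fingertips; this is the grasp point; z points along the fingers, y is the line along which they close (so a half turn about z gives the same grasp; the last joint's range is limited). The gripper opens to 85 mm and grips with 20 to 120 N. Pads are 22 mm wide; open, the fingers measure 114 mm over their backs; the gripper's body (76 mm by 85 mm) begins 54 mm behind the grasp point. The pads swing forward as they close: fully open they stand 13 mm farther back than shut.
Start: joints at [1.25, 0.521, -0.036, 1.599, 0.021, 1.021, -0.113], TCP at [0.155, -0.605, 0.25] pointing down, gripper open.
Joint ranges: [-2.91, 2.91], [-0.3, 2.13], [-1.5, 1.42], [0.17, 2.43], [-1.26, 4.41], [0.16, 1.93], [-2.52, 2.52]. Speed limits (rad/s): [1.89, 1.89, 2.39, 2.39, 3.01, 3.01, 3.01].

### API

Orientations are given as [roll, pitch, yaw] about the fixed x, y, z axes, in that order (R = Rz(yaw) Ry(pitch) Rx(roll)).
In Python, from workcell import bot gives the robot as it stands. The module is installed in compiled form; this text tells all that it offers.
- The arm moves only by the tool apply_moves, never from a script. Its arguments are lists of equal length, an entry for each row: "claw": the finger opening in m, from 0 to 0.0854; "xyz": the shift along the tool's x, y, z in m, a list of three; "twist": the turn, a rotation vector about the tool's x, y, z in rad, a list of three. A call has 1 to 20 rows; each row shifts and turns the commanded pose from where the row before left it, along the tool's axes as they then stand; what a row does not reach is not made up. A row lasts 1/10 s, in which the tool goes at most 50 mm and 8.59 degrees, less where a joint would pass 70% of its speed; a pose out of reach is approached as far as the arm can. A call with a gripper value outside its range is refused whole. The fingers move at their own pace and stop on an object; "force" is the grip in N (left out, the last holds). Time passes only in rows, so rows that do not move let the fingers close. It gives the time, the measured TCP pose, the force, the opening and the grip force at its end, in the units of the state.
- bot.observe(): the state, without advancing time (a new reading comes with each control period).
- bot.grab_frame(name): name is "scene" or "top" or "wrist"; returns a dict with "img" (400x640x3 uint8, red, green, blue), "vfov" (degrees; the focal length in pixels is half the picture's height over the tangent of half this angle, whatever the lens; pixels are square), "cx", "cy" (the principal point, pixels), "view" (4x4, takes a point from world to camera coordinates). Camera axes: x right, y up, looking along -z (the intrinsics and any distortion apply to the point x, -y, -z); pixel columns grow to the right and rows downward; lengths in m; the calibration is good to about 2 mm. A picture is of the moment at which its call begins. There is no depth.
- bot.job_done(): hands the job in; it is judged then, once.
Trained networks look in the newest picture that a camera, given by its name, has taken for a name from the list of things; names that differ only in an ending like _2 or _b are one class to them, and where a whole thing is asked for, a point or a joint stands for the part that bears it (a point fixed in the world has none). Each returns a list of dicts, best first, with "score" (0 to 1); they miss things now and then, are a little off and sometimes report something else, mostly with a low value. They report only what shows in the picture. A call takes as long as a camera call. They do not tell look-alikes from the thing itself.
- bot.find_in(camera, query): "position" ([x, y, z] in m, in world coordinates, good to about 4 mm: the middle of the surface that is visible of it).
The state is a dict: "clock": time; "qpos": joint angles; "qd": joint speeds; "joint_efforts": joint torques, N m; "position": TCP position; "tool_rot": TCP orientation; "force": force on the tool from outside, world axes, zero at the start; "moment": the same for the moment, N m; "grip_width": finger opening in m; "finger_force": force on a finger pad.
Only numpy, scipy, OpenCV 4.12 (cv2) and the standard library are available. Lean on these libraries where they do the work, as an engineer would, in place of code of your own. Each camera call takes 0.05 s, during which the arm holds its last target. There are 200 camera calls.

### The job

Teach the seam scanner its path: with the fingers pointing down, run the fingertips slowly along the dog-leg weld bead, no more than about two centimetres above it and without touching the plate, following both corners from its start on the square tab to its finish on the round tab. Then press the larger button of the teach box down to store the path, let it come up again and move clear. Leave the smaller button alone, and do not shift the plates or anything else on the bench.

Things in the scene. Friction and masses are not known exactly. Their poses are not given: they have to be found in the camera images.
- job_plate: 140 x 120 mm steel plate, 8 mm thick, loose on the bench, 1.3 kg. Raised weld bead (8 to 9 mm wide, 3 mm high) in a dog-leg of three straight legs, like a Z, from a 40 mm wide square tab on one 120 mm side to a round tab (radius 20 mm) on the other. Origin: centre of the plate's underside, z up, x along the 140 mm side, towards the round tab.
- seam0 (a point): point on the crest of the dog-leg bead (11 mm above the bench): start of the bead, on the square tab, at plate x -83 mm, y -30 mm
- seam1 (a point): point on the crest of the dog-leg bead (11 mm above the bench): halfway along the first leg, 29 mm on
- seam2 (a point): point on the crest of the dog-leg bead (11 mm above the bench): first corner, at plate x -25 mm, y -30 mm
- seam3 (a point): point on the crest of the dog-leg bead (11 mm above the bench): one third along the middle leg, 26 mm from the first corner
- seam4 (a point): point on the crest of the dog-leg bead (11 mm above the bench): two thirds along the middle leg, 52 mm from the first corner
- seam5 (a point): point on the crest of the dog-leg bead (11 mm above the bench): second corner, at plate x 25 mm, y 30 mm
- seam6 (a point): point on the crest of the dog-leg bead (11 mm above the bench): halfway along the last leg, 29 mm on
- seam7 (a point): point on the crest of the dog-leg bead (11 mm above the bench): finish of the bead, on the round tab, at plate x 83 mm, y 30 mm
- teach_box: grey teach box fixed to the bench, 90 x 160 x 40 mm high, black rubber ends, a small display and two black push buttons of different size on top. Origin at the centre of its underside, z up
- store_button_top (a point): centre of the top face of the larger button (38 mm across), pressed straight down. Its unpressed top is the highest point of the box there
- store_button (a joint): travel of the larger button: 0 up, 0.006 m fully down; it needs about 5 N to go fully down and springs back when released
- clear_button_top (a point): centre of the top face of the smaller button (18 mm across), about 80 mm from the larger one: leave it alone
- clear_button (a joint): travel of the smaller button: 0 up, 0.006 m fully down
- other_plate: 140 x 120 mm steel plate, 8 mm thick, loose on the bench, 1.3 kg, with the same two tabs but a straight bead: not the one to trace. A steel block stands on it. Origin at the centre of its underside
- magnet: grey round magnet with a stub on top, 28 mm across, 24 mm high, standing loose on the dog-leg plate, about 55 mm from the nearest part of the bead. Origin at the centre of its underside
- block: steel block 30 x 20 x 20 mm, loose on the straight-bead plate, 42 mm beside its bead. Origin at the centre of its underside
- jar: closed jar, 52 mm across, 60 mm high, standing near the robot. Origin at the centre of its underside
- mug: white mug, 72 mm across, 85 mm high, at the far side. Origin at the centre of its underside
- spray_can: white spray can, 60 mm across, 170 mm high, at the far side. Origin at the centre of its underside
- chipping_hammer: hammer lying on the bench near the robot at its right, 220 mm long. Origin under its middle
- brush: brush lying on the bench at the left, 200 mm long. Origin under its middle
Not all that is in view belongs to the job. What is shaped like the teach_box but purple is not meant.

How it is judged:
On the way, in this order (a step that is already met when the one before it is completed fails the run):
1. fingertips, pointing down, close above the dog-leg bead at the start, on the square tab (horizontal distance between the grasp point and seam0 below 0.011 m and z of the grasp point in the frame of seam0 below 0.048 m and (angle between the grasp point's own z axis and vertical below 0.4 rad or angle between the grasp point's own z axis and vertical above 2.74 rad)), for 0.02 s.
2. fingertips, pointing down, close above the dog-leg bead at halfway along the first leg (horizontal distance between the grasp point and seam1 below 0.011 m and z of the grasp point in the frame of seam1 below 0.048 m and (angle between the grasp point's own z axis and vertical below 0.4 rad or angle between the grasp point's own z axis and vertical above 2.74 rad)), for 0.02 s.
3. fingertips, pointing down, close above the dog-leg bead at the first corner (horizontal distance between the grasp point and seam2 below 0.011 m and z of the grasp point in the frame of seam2 below 0.048 m and (angle between the grasp point's own z axis and vertical below 0.4 rad or angle between the grasp point's own z axis and vertical above 2.74 rad)), for 0.02 s.
4. fingertips, pointing down, close above the dog-leg bead at one third of the middle leg (horizontal distance between the grasp point and seam3 below 0.011 m and z of the grasp point in the frame of seam3 below 0.048 m and (angle between the grasp point's own z axis and vertical below 0.4 rad or angle between the grasp point's own z axis and vertical above 2.74 rad)), for 0.02 s.
5. fingertips, pointing down, close above the dog-leg bead at two thirds of the middle leg (horizontal distance between the grasp point and seam4 below 0.011 m and z of the grasp point in the frame of seam4 below 0.048 m and (angle between the grasp point's own z axis and vertical below 0.4 rad or angle between the grasp point's own z axis and vertical above 2.74 rad)), for 0.02 s.
6. fingertips, pointing down, close above the dog-leg bead at the second corner (horizontal distance between the grasp point and seam5 below 0.011 m and z of the grasp point in the frame of seam5 below 0.048 m and (angle between the grasp point's own z axis and vertical below 0.4 rad or angle between the grasp point's own z axis and vertical above 2.74 rad)), for 0.02 s.
7. fingertips, pointing down, close above the dog-leg bead at halfway along the last leg (horizontal distance between the grasp point and seam6 below 0.011 m and z of the grasp point in the frame of seam6 below 0.048 m and (angle between the grasp point's own z axis and vertical below 0.4 rad or angle between the grasp point's own z axis and vertical above 2.74 rad)), for 0.02 s.
8. fingertips, pointing down, close above the dog-leg bead at the finish, on the round tab (horizontal distance between the grasp point and seam7 below 0.011 m and z of the grasp point in the frame of seam7 below 0.048 m and (angle between the grasp point's own z axis and vertical below 0.4 rad or angle between the grasp point's own z axis and vertical above 2.74 rad)), for 0.02 s.
9. the larger button is pressed down (value of joint store_button above 0.004 m), for 0.05 s.
At the end, for the whole second after the job is handed in: Bead followed in order past its 8 points (TCP within 11 mm sideways, at most 48 mm above the crest, fingers within 23 deg of down), then the larger button pressed 4 mm or more. At the end both buttons are up (under 2 mm), dog-leg plate within 10 mm and all else within 15 mm of its start (value of joint each of store_button, clear_button below 0.002 m and distance of job_plate from where it was at the start of the episode below 0.01 m and distance of each of other_plate, magnet, block, jar, mug, spray_can, chipping_hammer, brush from where it was at the start of the episode below 0.015 m); the robot touches nothing.
It fails at once if the robot touches the dog-leg plate (more than 1 N) (contact force between any of the fingers, the arm and job_plate above 1 N).
It fails at once if the dog-leg plate is lifted or shifted (distance of job_plate from where it was at the start of the episode above 0.01 m).
It fails at once if the smaller button is pressed (value of joint clear_button above 0.002 m).
It fails at once if anything else loose on the bench is lifted, carried or pushed away (distance of any of other_plate, magnet, block, jar, mug, spray_can, chipping_hammer, brush from where it was at the start of the episode above 0.015 m).
It also fails if it takes over 46 s, if anything falls off the work surface, if the arm or the gripper's body presses on something with over 40 N, if the wrist force passes 120 N, or if a joint passes its speed limit or range.

## Working session

There is one attempt and no reset: what is moved stays moved. The work goes in short steps, Python scripts to look and compute and a tool call to move; the robot and the scene stay as the last step left them, time stands still between calls to the robot, and variables do not carry over. Pictures are saved under pics/ and viewed, at most 10 in all, crops included, and the job is handed in when it is done.

Besides the shell and the picture viewer there is one more tool, called after "Request:" by a JSON object that holds its "method" and its "body". apply_moves: Moves the arm, as the interface text tells. Its arguments: {"type":"object","properties":{"claw":{"type":"array"},"xyz":{"type":"array"},"twist":{"type":"array"},"force":{"type":"number"}},"required":["claw","xyz","twist"]}

```bash
mkdir -p pics
cat > h.py <<'E'
import numpy as np, cv2
from workcell import bot
def grab(n,f=None):
    d=bot.grab_frame(n)
    if f: cv2.imwrite('pics/'+f,d['img'][:,:,::-1])
    return d
def ray(d,u,v,z):
    f=d['img'].shape[0]/2/np.tan(np.radians(d['vfov'])/2)
    c=np.array([(u-d['cx'])/f,-(v-d['cy'])/f,-1.])
    V=np.array(d['view']);R=V[:3,:3];o=-R.T@V[:3,3];w=R.T@c
    return o+w*(z-o[2])/w[2]
def proj(d,p):
    f=d['img'].shape[0]/2/np.tan(np.radians(d['vfov'])/2)
    V=np.array(d['view']);c=V[:3,:3]@np.array(p)+V[:3,3]
    return np.array([d['cx']+f*c[0]/-c[2],d['cy']-f*c[1]/-c[2]])
E
python3 - <<'E'
from h import *
s=bot.observe();print({k:np.round(s[k],3) for k in('clock','position','tool_rot','force','grip_width')})
for c in('top','scene'):
    d=grab(c,c+'1.png');print(c,d['vfov'],d['cx'],d['cy'],[k for k in d])
    for q in('job_plate','other_plate','teach_box','store_button_top','clear_button_top','seam0','seam7','magnet','block','jar','mug','spray_can'):
        print(q,[(np.round(r['position'],3).tolist(),round(r['score'],2)) for r in bot.find_in(c,q)[:3]])
E
```

```text
{'clock': np.float64(0.0), 'position': array([ 0.155, -0.605,  0.249]), 'tool_rot': array([-3.14 ,  0.   ,  0.251]), 'force': array([-0.373,  0.237, -0.305]), 'grip_width': np.float64(0.085)}
top 57.75044044961914 323.28285973657654 200.6255073770086 ['img', 'vfov', 'cx', 'cy', 'view']
job_plate [([0.509, -0.271, 0.01], 0.57)]
other_plate [([0.542, -0.008, 0.007], 0.67), ([0.567, 0.047, 0.029], 0.57), ([0.509, -0.27, 0.009], 0.4)]
teach_box [([0.715, 0.328, 0.043], 0.91), ([0.307, 0.577, 0.038], 0.91), ([0.304, -0.15, 0.043], 0.79)]
store_button_top [([0.475, 0.293, 0.065], 0.63), ([0.281, 0.608, 0.062], 0.52), ([0.699, 0.355, 0.059], 0.51)]
clear_button_top []
seam0 [([0.513, -0.269, 0.006], 0.81)]
seam7 [([0.513, -0.269, 0.006], 0.81)]
magnet [([0.56, -0.231, 0.028], 0.58)]
block [([0.568, 0.047, 0.029], 0.53), ([0.509, -0.269, 0.006], 0.33), ([0.762, 0.153, 0.159], 0.27)]
jar [([0.513, -0.271, 0.007], 0.65), ([0.382, 0.083, 0.059], 0.59), ([0.501, 0.262, 0.044], 0.42)]
mug [([0.778, -0.117, 0.046], 0.87), ([0.51, -0.266, 0.006], 0.22)]
spray_can [([0.763, 0.153, 0.158], 0.97), ([0
[... 190 characters left out ...]
 0.62)]
other_plate [([0.544, -0.0, 0.004], 0.91), ([0.794, 0.175, 0.107], 0.7)]
teach_box [([0.309, 0.258, 0.04], 0.98), ([0.521, 0.286, 0.037], 0.9), ([0.324, -0.137, 0.036], 0.82)]
store_button_top [([0.709, 0.359, 0.058], 0.74), ([0.287, 0.61, 0.059], 0.7), ([0.271, 0.271, 0.064], 0.66)]
clear_button_top [([0.724, 0.28, 0.06], 0.55), ([0.52, -0.266, 0.004], 0.31)]
seam0 [([0.516, -0.261, 0.002], 0.68)]
seam7 [([0.516, -0.261, 0.002], 0.68)]
magnet []
block [([0.575, 0.05, 0.022], 0.65), ([0.518, -0.263, 0.004], 0.54)]
jar [([0.389, 0.1, 0.034], 0.65), ([0.514, -0.26, 0.007], 0.42)]
mug [([0.778, -0.103, 0.054], 0.78)]
spray_can [([0.798, 0.173, 0.107], 0.6), ([0.783, -0.1, 0.052], 0.56)]
```

```bash
ls pics
```

```text
scene1.png
top1.png
```

View pics/top1.png

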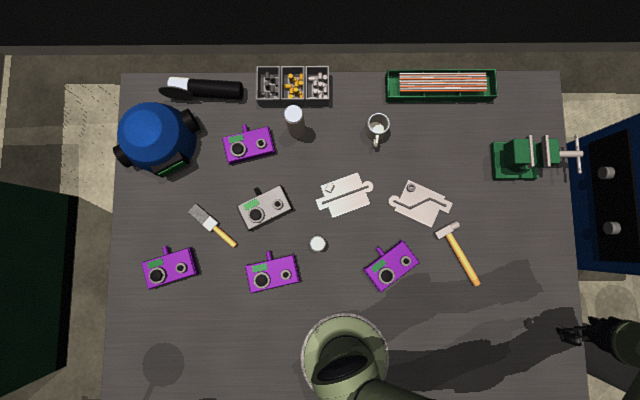

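View pics/scene1.png

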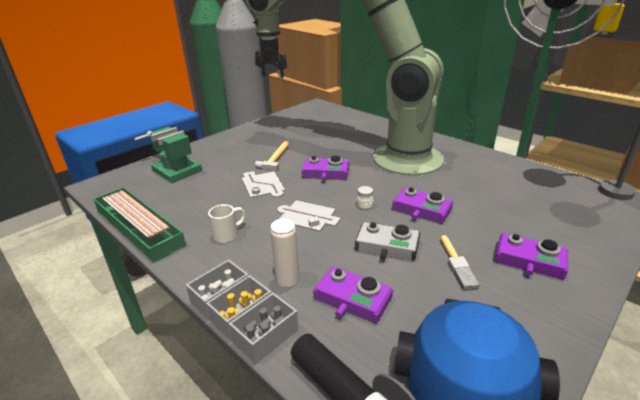

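The top picture shows the dog-leg plate at about (421,203) with the magnet at (411,187). The grey box is at (264,207), with its larger button at (256,214) and smaller one at (278,204). The other boxes are purple. I'll enlarge the plate and the box.

Run:
```python
from h import *
d=grab('top'); im=d['img'][:,:,::-1]
a=cv2.resize(im[170:235,380:460],None,fx=6,fy=6,interpolation=cv2.INTER_CUBIC)
b=cv2.resize(im[180:235,230:295],(300,390),interpolation=cv2.INTER_CUBIC)
cv2.imwrite('pics/z1.png',np.hstack([a,b]))
for u,v,z in((392,203,.011),(448,207,.011),(411,187,.024),(256,214,.06),(278,204,.06),(421,203,.008)): print(u,v,ray(d,u,v,z).round(3))
```

```text
392 203 [ 0.513 -0.171  0.011]
448 207 [ 0.498 -0.364  0.011]
411 187 [ 0.567 -0.235  0.024]
256 214 [0.475 0.289 0.06 ]
278 204 [0.508 0.216 0.06 ]
421 203 [ 0.513 -0.272  0.008]
```

View pics/z1.png

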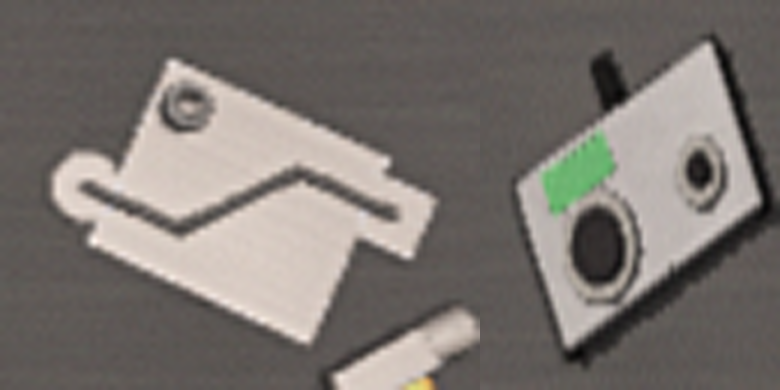

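The enlargement shows the round tab at the left and the square tab at the right. The bead runs through (446.3,205.7), (430,198.7), (410,208.3) and (394.2,201) in the full picture. I'll fit the plate pose, with a start view 0.2 m up.

```bash
cat >> h.py <<'E'
from scipy.spatial.transform import Rotation as Ro
S=np.array([[-83,-30],[-54,-30],[-25,-30],[-8.33,-10],[8.33,10],[25,30],[54,30],[83,30]])/1000
def fit(P,Q): # plate->world 2D rigid
    pc,qc=P.mean(0),Q.mean(0);p=P-pc;q=Q-qc
    th=np.arctan2((p[:,0]*q[:,1]-p[:,1]*q[:,0]).sum(),(p*q).sum())
    R=np.array([[np.cos(th),-np.sin(th)],[np.sin(th),np.cos(th)]])
    return th,R,qc-R@pc
def deltas(pts):
    s=bot.observe();R=Ro.from_euler('xyz',s['tool_rot']).as_matrix();p=np.array(s['position'])
    print('at',p.round(4),np.round(s['tool_rot'],3))
    for t in pts: print(np.round(t,4),'tool d',(R.T@(np.array(t)-p)).round(4)); p=np.array(t)
E
python3 - <<'E'
from h import *
d=grab('top')
Q=np.array([ray(d,u,v,.011)[:2] for u,v in((446.3,205.7),(430,198.7),(410,208.3),(394.2,201))])
th,R,t=fit(S[[0,2,5,7]],Q);W=S@R.T+t
print(th,t,np.abs(S[[0,2,5,7]]@R.T+t-Q).max(),W.round(4).tolist())
deltas([[t[0]-.02,t[1],.25]])
E
```

```text
1.1257581225833486 [ 0.51097539 -0.26801719] 0.0021707406433714715 [[0.5023, -0.3558], [0.5148, -0.3297], [0.5273, -0.3035], [0.5164, -0.2798], [0.5055, -0.2562], [0.4947, -0.2325], [0.5071, -0.2064], [0.5196, -0.1802]]
at [ 0.1551 -0.6055  0.25  ] [ 3.142 -0.     0.251]
[ 0.491 -0.268  0.25 ] tool d [ 0.4091 -0.2436 -0.    ]
```

Request:
{"method": "apply_moves", "body": {"claw": [0, 0, 0, 0, 0, 0, 0, 0, 0, 0, 0, 0, 0, 0, 0], "xyz": [[0.029, -0.017, 0], [0.029, -0.017, 0], [0.029, -0.017, 0], [0.029, -0.017, 0], [0.029, -0.017, 0], [0.029, -0.018, 0], [0.029, -0.018, 0], [0.029, -0.018, 0], [0.029, -0.018, 0], [0.029, -0.018, 0], [0.029, -0.017, 0], [0.029, -0.017, 0], [0.029, -0.017, 0], [0.029, -0.017, 0], [0, 0, 0]], "twist": [[0, 0, 0], [0, 0, 0], [0, 0, 0], [0, 0, 0], [0, 0, 0], [0, 0, 0], [0, 0, 0], [0, 0, 0], [0, 0, 0], [0, 0, 0], [0, 0, 0], [0, 0, 0], [0, 0, 0], [0, 0, 0], [0, 0, 0]]}}

```text
clock: 2.9
position: [0.4911, -0.2655, 0.25]
tool_rot: [-3.14, -0.002, 0.256]
force: [1.1, -0.7, -0.1]
grip_width: 0.0002
finger_force: 0.0
```

Run:
```python
from h import *
d=grab('wrist','w1.png')
s=bot.observe();print(s['clock'],np.round(s['position'],4),np.round(s['tool_rot'],3),s['grip_width'],np.round(s['qpos'],2))
th,t=1.12576,np.array([.51098,-.26802]);R=np.array([[np.cos(th),-np.sin(th)],[np.sin(th),np.cos(th)]])
for w in S@R.T+t: print(proj(d,[*w,.011]).round(1))
```

```text
2.95 [ 0.4894 -0.2676  0.2499] [-3.141e+00 -1.000e-03  2.540e-01] -0.00014497916662401642 [ 0.51  0.42 -0.16  1.77  0.08  0.95 -0.99]
[394.6 183. ]
[377.7 168.1]
[360.3 152.8]
[339.1 156.5]
[318.1 160.2]
[297.3 163.8]
[278.7 148.4]
[259.6 132.6]
```

View pics/w1.png

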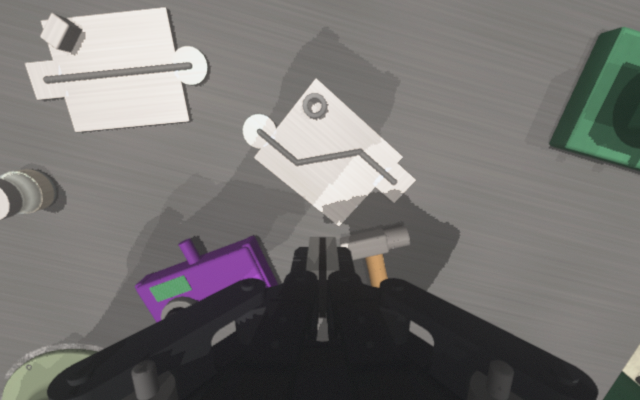

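The wrist picture shows the bead at (396,182), (361,151), (297,163) and (260,131), within 2 px of the prediction. I'll merge both measurements and get the path.

Run:
```python
from h import *
d=grab('wrist')
Q=np.array([ray(d,u,v,.011)[:2] for u,v in((396,182),(361,151),(297,163),(260,131.5))])
th,R,t=fit(S[[0,2,5,7]],Q);print(th,t)
th=(th+1.12576)/2;t=(t+[.51098,-.26802])/2
R=np.array([[np.cos(th),-np.sin(th)],[np.sin(th),np.cos(th)]]);W=S@R.T+t;np.save('W.npy',W)
deltas([[*W[0],.10],[*W[0],.045]]+[[*W[i],.045] for i in(2,5,7)])
```

```text
1.1273099811511493 [ 0.51055429 -0.27070422]
at [ 0.4882 -0.2689  0.2499] [-3.142  0.     0.252]
[ 0.5022 -0.3572  0.1   ] tool d [-0.0085  0.089   0.1499]
[ 0.5022 -0.3572  0.045 ] tool d [0.    0.    0.055]
[ 0.5271 -0.3048  0.045 ] tool d [ 0.0372 -0.0445 -0.    ]
[ 0.4944 -0.2339  0.045 ] tool d [-0.014  -0.0768  0.    ]
[ 0.5194 -0.1815  0.045 ] tool d [ 0.0372 -0.0445 -0.    ]
```

Request:
{"method": "apply_moves", "body": {"claw": [0, 0, 0, 0, 0, 0, 0, 0], "xyz": [[-0.0015, 0.015, 0.025], [-0.0015, 0.015, 0.025], [-0.0015, 0.015, 0.025], [-0.0015, 0.015, 0.025], [-0.0015, 0.015, 0.025], [-0.001, 0.014, 0.025], [0, 0, 0], [0, 0, 0]], "twist": [[0, 0, 0], [0, 0, 0], [0, 0, 0], [0, 0, 0], [0, 0, 0], [0, 0, 0], [0, 0, 0], [0, 0, 0]]}}

```text
clock: 3.8
position: [0.5012, -0.358, 0.1002]
tool_rot: [-3.141, 0.001, 0.249]
force: [0.6, 1.0, 1.3]
grip_width: -0.0001
finger_force: 0.0
```

Run:
```python
from h import *
d=grab('wrist','w2.png');W=np.load('W.npy')
deltas([[*W[0],.10],[*W[0],.045]])
for w in W: print(proj(d,[*w,.011]).round(1))
print(bot.observe()['clock'])
```

```text
at [ 0.5018 -0.3577  0.101 ] [ 3.141 -0.     0.25 ]
[ 0.5022 -0.3572  0.1   ] tool d [ 0.0005 -0.0004  0.001 ]
[ 0.5022 -0.3572  0.045 ] tool d [-0.    -0.     0.055]
[321.5 208.4]
[291.3 184.3]
[259.6 159.1]
[224.6 165.6]
[190. 172.]
[155.8 178.3]
[120.7 152.8]
[ 83.9 126. ]
3.85
```

View pics/w2.png

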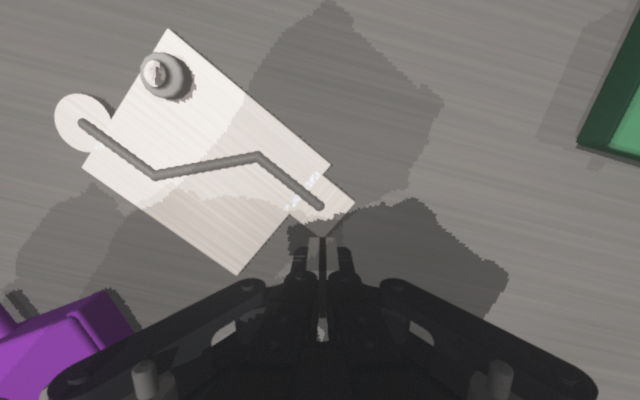

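The picture shows the start at (321,207) and the corners at (259,155) and (155,177), within 1–4 px (3 mm) of the prediction. Next I descend and trace leg 1.

Request:
{"method": "apply_moves", "body": {"claw": [0, 0, 0, 0, 0, 0, 0, 0, 0, 0, 0, 0, 0, 0, 0, 0, 0, 0, 0, 0], "xyz": [[0.0015, 0, 0.011], [0, 0, 0.011], [0, 0, 0.011], [0, 0, 0.011], [0, 0, 0.011], [0, 0, 0], [0, 0, 0], [0.0031, -0.0037, 0], [0.0031, -0.0037, 0], [0.0031, -0.0037, 0], [0.0031, -0.0037, 0], [0.0031, -0.0037, 0], [0.0031, -0.0037, 0], [0.0031, -0.0037, 0], [0.0031, -0.0037, 0], [0.0031, -0.0037, 0], [0.0031, -0.0037, 0], [0.0031, -0.0037, 0], [0.0031, -0.0037, 0], [0, 0, 0]], "twist": [[0, 0, 0], [0, 0, 0], [0, 0, 0], [0, 0, 0], [0, 0, 0], [0, 0, 0], [0, 0, 0], [0, 0, 0], [0, 0, 0], [0, 0, 0], [0, 0, 0], [0, 0, 0], [0, 0, 0], [0, 0, 0], [0, 0, 0], [0, 0, 0], [0, 0, 0], [0, 0, 0], [0, 0, 0], [0, 0, 0]]}}

```text
clock: 5.85
position: [0.5289, -0.3042, 0.045]
tool_rot: [-3.141, -0.0, 0.252]
force: [0.4, 0.9, 0.2]
grip_width: 0.0002
finger_force: 0.0
```

Run:
```python
from h import *
d=grab('wrist','w3.png');W=np.load('W.npy')
deltas([[*W[i],.045] for i in (2,5,7)])
for w in W: print(proj(d,[*w,.011]).round(1))
```

```text
at [ 0.5286 -0.3047  0.045 ] [-3.142 -0.     0.251]
[ 0.5271 -0.3048  0.045 ] tool d [-0.0014 -0.0002 -0.    ]
[ 0.4944 -0.2339  0.045 ] tool d [-0.014  -0.0768  0.    ]
[ 0.5194 -0.1815  0.045 ] tool d [ 0.0372 -0.0445  0.    ]
[395.1 298.5]
[359.8 271.2]
[322.5 242.3]
[278.5 249.6]
[235.1 256.8]
[192.4 263.9]
[149.7 234.6]
[104.5 203.5]
```

View pics/w3.png

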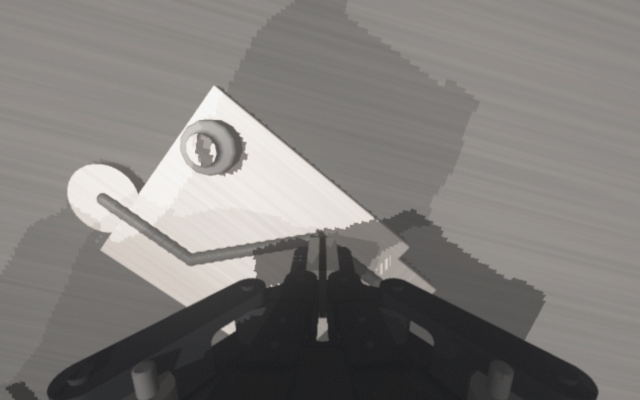

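The picture shows the second corner at (192,262) and the finish at (102,199), still within about 2 mm of the prediction. Continuing.

Request:
{"method": "apply_moves", "body": {"claw": [0, 0, 0, 0, 0, 0, 0, 0, 0, 0, 0, 0, 0, 0, 0, 0, 0, 0], "xyz": [[-0.0009, -0.0048, 0], [-0.0009, -0.0048, 0], [-0.0009, -0.0048, 0], [-0.0009, -0.0048, 0], [-0.0009, -0.0048, 0], [-0.0009, -0.0048, 0], [-0.0009, -0.0048, 0], [-0.0009, -0.0048, 0], [-0.0009, -0.0048, 0], [-0.0009, -0.0048, 0], [-0.0009, -0.0048, 0], [-0.0009, -0.0048, 0], [-0.0009, -0.0048, 0], [-0.0009, -0.0048, 0], [-0.0009, -0.0048, 0], [-0.0009, -0.0048, 0], [0, 0, 0], [0, 0, 0]], "twist": [[0, 0, 0], [0, 0, 0], [0, 0, 0], [0, 0, 0], [0, 0, 0], [0, 0, 0], [0, 0, 0], [0, 0, 0], [0, 0, 0], [0, 0, 0], [0, 0, 0], [0, 0, 0], [0, 0, 0], [0, 0, 0], [0, 0, 0], [0, 0, 0], [0, 0, 0], [0, 0, 0]]}}

```text
clock: 7.7
position: [0.4955, -0.2342, 0.0451]
tool_rot: [3.141, -0.0, 0.251]
force: [0.5, 0.8, -0.5]
grip_width: 0.0001
finger_force: 0.0
```

Request:
{"method": "apply_moves", "body": {"claw": [0, 0, 0, 0, 0, 0, 0, 0, 0, 0, 0, 0, 0, 0], "xyz": [[0.0031, -0.0037, 0], [0.0031, -0.0037, 0], [0.0031, -0.0037, 0], [0.0031, -0.0037, 0], [0.0031, -0.0037, 0], [0.0031, -0.0037, 0], [0.0031, -0.0037, 0], [0.0031, -0.0037, 0], [0.0031, -0.0037, 0], [0.0031, -0.0037, 0], [0.0031, -0.0037, 0], [0.0031, -0.0037, 0], [0, 0, 0], [0, 0, 0]], "twist": [[0, 0, 0], [0, 0, 0], [0, 0, 0], [0, 0, 0], [0, 0, 0], [0, 0, 0], [0, 0, 0], [0, 0, 0], [0, 0, 0], [0, 0, 0], [0, 0, 0], [0, 0, 0], [0, 0, 0], [0, 0, 0]]}}

```text
clock: 9.1
position: [0.5204, -0.1819, 0.045]
tool_rot: [3.142, 0.0, 0.251]
force: [-0.6, 0.4, -0.6]
grip_width: 0.0001
finger_force: 0.0
```

Run:
```python
from h import *
W=np.load('W.npy')
d=grab('wrist','w4.png');print(proj(d,[*W[7],.011]))
deltas([[*W[7],.045],[*W[7],.20],[.45,.26,.20]])
s=bot.observe();print(s['clock'],np.round(s['qpos'],2))
```

```text
[320.95967712 240.8099086 ]
at [ 0.5203 -0.1821  0.045 ] [3.142 0.    0.251]
[ 0.5194 -0.1815  0.045 ] tool d [-0.0008 -0.0008 -0.    ]
[ 0.5194 -0.1815  0.2   ] tool d [-0.     0.    -0.155]
[0.45 0.26 0.2 ] tool d [ 0.0423 -0.4449 -0.    ]
9.15 [ 0.29  0.71 -0.09  1.93  0.11  0.51 -1.19]
```

View pics/w4.png

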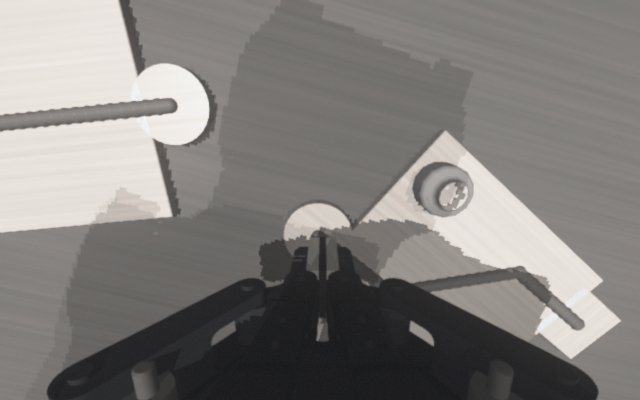

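The picture shows the tip over the bead's end on the round tab, at about (321,236). I'll lift and go to the grey box.

Request:
{"method": "apply_moves", "body": {"claw": [0, 0, 0, 0, 0, 0], "xyz": [[0, 0, -0.03], [0, 0, -0.03], [0, 0, -0.03], [0, 0, -0.03], [0, 0, -0.03], [0, 0, 0]], "twist": [[0, 0, 0], [0, 0, 0], [0, 0, 0], [0, 0, 0], [0, 0, 0], [0, 0, 0]]}}

```text
clock: 9.75
position: [0.5218, -0.1828, 0.1986]
tool_rot: [3.139, -0.005, 0.25]
force: [0.4, 0.2, -0.1]
grip_width: -0.0002
finger_force: 0.0
```

Request:
{"method": "apply_moves", "body": {"claw": [0, 0, 0, 0, 0, 0, 0, 0, 0, 0, 0, 0, 0, 0, 0, 0, 0, 0, 0, 0], "xyz": [[0.0024, -0.0247, 0], [0.0024, -0.0247, 0], [0.0024, -0.0247, 0], [0.0024, -0.0247, 0], [0.0024, -0.0247, 0], [0.0024, -0.0247, 0], [0.0024, -0.0247, 0], [0.0024, -0.0247, 0], [0.0024, -0.0247, 0], [0.0024, -0.0247, 0], [0.0024, -0.0247, 0], [0.0024, -0.0247, 0], [0.0024, -0.0247, 0], [0.0024, -0.0247, 0], [0.0024, -0.0247, 0], [0.0024, -0.0247, 0], [0.0024, -0.0247, 0], [0.0024, -0.0247, 0], [0, 0, 0], [0, 0, 0]], "twist": [[0, 0, 0], [0, 0, 0], [0, 0, 0], [0, 0, 0], [0, 0, 0], [0, 0, 0], [0, 0, 0], [0, 0, 0], [0, 0, 0], [0, 0, 0], [0, 0, 0], [0, 0, 0], [0, 0, 0], [0, 0, 0], [0, 0, 0], [0, 0, 0], [0, 0, 0], [0, 0, 0], [0, 0, 0], [0, 0, 0]]}}

```text
clock: 11.75
position: [0.4517, 0.2593, 0.1944]
tool_rot: [3.141, 0.001, 0.251]
force: [0.0, -0.0, 0.3]
grip_width: 0.0002
finger_force: 0.0
```

Run:
```python
from h import *
d=grab('wrist','w5.png')
for q in('store_button_top','clear_button_top'): print(q,[(np.round(r['position'],4).tolist(),round(r['score'],2)) for r in bot.find_in('wrist',q)[:3]])
print(proj(d,[.475,.289,.06]),proj(d,[.508,.216,.06]))
deltas([]);s=bot.observe();print(s['clock'],np.round(s['qpos'],2))
```

```text
store_button_top [([0.478, 0.2944, 0.0639], 0.59), ([0.5038, 0.2666, 0.0378], 0.3)]
clear_button_top [([0.5068, 0.2166, 0.0635], 0.81), ([0.3083, 0.5312, 0.0605], 0.66), ([0.4734, 0.2958, 0.0652], 0.58)]
[295.86451234 161.33610379] [387.17475166 145.49331506]
at [0.4522 0.2584 0.1948] [3.141 0.    0.25 ]
11.9 [-0.48  0.43 -0.21  1.92  0.12  0.8  -2.07]
```

View pics/w5.png

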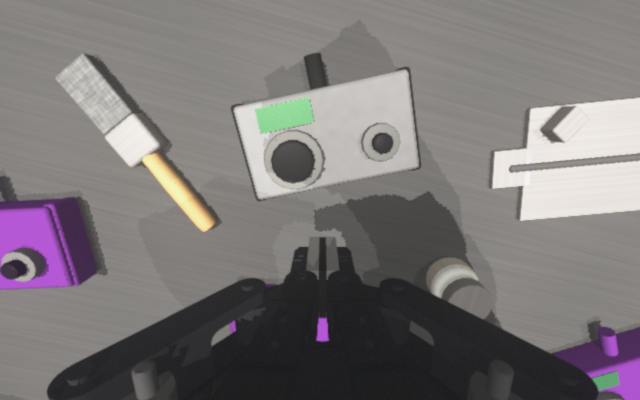

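The picture shows the large button at (293,161) and the small one at (382,143), which agrees with the earlier estimates.

Run:
```python
from h import *
d=grab('wrist')
for z in(.05,.055,.06,.065):
    a,b=ray(d,293,161,z),ray(d,382,143,z);print(z,a.round(4),np.linalg.norm(a-b).round(4))
deltas([[.476,.291,.195],[.476,.291,.10]])
```

```text
0.05 [0.4735 0.2912 0.05  ] 0.0815
0.055 [0.4743 0.2909 0.055 ] 0.08
0.06 [0.4752 0.2906 0.06  ] 0.0785
0.065 [0.476  0.2903 0.065 ] 0.077
at [0.4522 0.2585 0.1949] [3.141 0.    0.249]
[0.476 0.291 0.195] tool d [ 0.0311 -0.0256 -0.0001]
[0.476 0.291 0.1  ] tool d [ 0.    -0.     0.095]
```

Request:
{"method": "apply_moves", "body": {"claw": [0, 0, 0, 0, 0, 0, 0, 0, 0], "xyz": [[0.015, -0.013, 0], [0.015, -0.012, 0], [0, 0, 0.02], [0, 0, 0.02], [0, 0, 0.02], [0, 0, 0.02], [0, 0, 0.015], [0, 0, 0], [0, 0, 0]], "twist": [[0, 0, 0], [0, 0, 0], [0, 0, 0], [0, 0, 0], [0, 0, 0], [0, 0, 0], [0, 0, 0], [0, 0, 0], [0, 0, 0]]}}

```text
clock: 12.85
position: [0.475, 0.2908, 0.1003]
tool_rot: [3.141, 0.0, 0.25]
force: [0.2, 0.1, 0.9]
grip_width: 0.0002
finger_force: 0.0
```

Run:
```python
from h import *
d=grab('wrist','w6.png');deltas([])
for z in(.055,.06): print(proj(d,[.4755,.2908,z]))
```

```text
at [0.4753 0.291  0.1007] [-3.141e+00 -1.000e-03  2.500e-01]
[322.29604686 231.22810684]
[322.29745035 234.37421802]
```

View pics/w6.png

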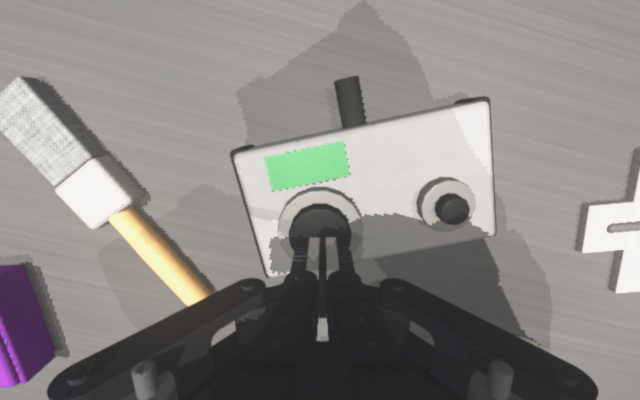

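The fingertips sit over the button, centred at about (320,232). I'll descend in small steps and watch the force.

Request:
{"method": "apply_moves", "body": {"claw": [0, 0, 0, 0, 0, 0, 0, 0, 0], "xyz": [[0, 0, 0.004], [0, 0, 0.004], [0, 0, 0.004], [0, 0, 0.003], [0, 0, 0.002], [0, 0, 0.002], [0, 0, 0.002], [0, 0, 0.001], [0, 0, 0]], "twist": [[0, 0, 0], [0, 0, 0], [0, 0, 0], [0, 0, 0], [0, 0, 0], [0, 0, 0], [0, 0, 0], [0, 0, 0], [0, 0, 0]]}}

```text
clock: 13.8
position: [0.4748, 0.2911, 0.078]
tool_rot: [3.142, 0.0, 0.251]
force: [-1.5, -0.8, 3.0]
grip_width: -0.0002
finger_force: 1.5
```

Request:
{"method": "apply_moves", "body": {"claw": [0, 0, 0], "xyz": [[0, 0, 0.001], [0, 0, 0.001], [0, 0, 0]], "twist": [[0, 0, 0], [0, 0, 0], [0, 0, 0]]}}

```text
clock: 14.1
position: [0.4748, 0.2911, 0.076]
tool_rot: [-3.142, 0.0, 0.251]
force: [-1.8, -0.6, 4.4]
grip_width: 0.0
finger_force: 2.1
```

Request:
{"method": "apply_moves", "body": {"claw": [0, 0, 0], "xyz": [[0, 0, 0.001], [0, 0, 0.001], [0, 0, 0]], "twist": [[0, 0, 0], [0, 0, 0], [0, 0, 0]]}}

```text
clock: 14.4
position: [0.4749, 0.2912, 0.0746]
tool_rot: [-3.142, -0.0, 0.251]
force: [-5.0, -2.4, 17.0]
grip_width: -0.0002
finger_force: 8.6
```

The force rose at about 0.75 N/mm like a spring and then hit a hard stop, so the button is fully down. Retracting.

Request:
{"method": "apply_moves", "body": {"claw": [0, 0, 0, 0, 0, 0, 0, 0, 0, 0], "xyz": [[0, 0, 0], [0, 0, -0.005], [0, 0, -0.01], [0, 0, -0.02], [0, 0, -0.03], [0, 0, -0.03], [0, 0, -0.03], [0, 0, -0.03], [0, 0, 0], [0, 0, 0]], "twist": [[0, 0, 0], [0, 0, 0], [0, 0, 0], [0, 0, 0], [0, 0, 0], [0, 0, 0], [0, 0, 0], [0, 0, 0], [0, 0, 0], [0, 0, 0]]}}

```text
clock: 15.4
position: [0.4749, 0.2911, 0.2296]
tool_rot: [-3.141, -0.001, 0.251]
force: [0.5, -0.3, 1.0]
grip_width: -0.0
finger_force: 0.0
```

Run:
```python
from h import *
s=bot.observe();print(s['clock'],np.round(s['position'],3),np.round(s['force'],1))
print(bot.job_done())
```

```text
15.4 [0.475 0.291 0.23 ] [ 0.5 -0.3  1. ]
the job is handed in; nothing more can be done
None
```

I traced the dog-leg bead in order from the square tab to the round tab, pressed the larger button until it hit its stop, moved clear and handed the job in at 15.4 s. The hand-in returned no verdict, and I took no picture after the press to confirm the button came back up.

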